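# Square a glass billet into the corner of a kiln shelf

## Task

With the fingertips, push the amber glass billet along the pale kiln shelf, never lifting it, until it sits snugly in the corner: one long side flush along the dark steel fence and one end flush against the short brass stop. Leave the red jar, the rod jar, the blue glass and the paddle where they are, and finish with the hand clear of everything.

Things in the scene. Friction and masses are not known exactly. Their poses are not given: they have to be found in the camera images.
- board: Pale kiln shelf, 300 (x) x 460 (y) x 15 mm thick, fixed on the bench, turned up to 0.2 rad; origin at the centre of its underside, so its top is 15 mm above it. A dark steel fence bar, 20 mm thick, 25 mm high above the shelf top, runs along its whole y length; its working face looks to -x (to the robot) at board x = +110 mm.
- fence_face (a point): Middle of the fence's working face, where it meets the shelf's top (15 mm above the bench); axes as the board's: x points into the fence, y along it.
- stop: Brass stop bar, 100 (x) x 20 (y) x 25 mm high, fixed on the shelf top, square to the fence with its far end against it, axes as the board's. It is near either the +y or the -y end of the fence; its working face looks to the shelf's middle, 10 mm from its origin, the centre of its underside.
- billet: Loose amber-orange glass block, 60 (x) x 90 (y) x 22 mm high, 0.2 to 0.4 kg, lying flat on the shelf's top nearer to the robot than the fence and turned up to 0.45 rad from square; origin at the centre of its underside, y along its long side. It slides when pushed with a few newtons and does not stick.
- frit_jar: Small squat red jar with a metal lid, 40 mm across, 45 mm high, loose on the shelf near the other end from the stop. Leave it. Origin at the centre of its underside.
- rod_jar: White jar, 72 mm across and 100 mm high, with coloured glass rods standing in it up to 270 mm high and spreading to about 40 mm from its axis; loose on the bench to the robot's right of the shelf. Leave it. Origin at the centre of its underside.
- blue_billet: Blue glass block, 50 (x) x 70 (y) x 22 mm high, loose on the bench to the robot's left of the shelf. Leave it. Origin at the centre of its underside.
- paddle: Graphite paddle: black plate 80 x 50 x 12 mm on a wooden handle, 200 mm long overall along its x (handle to -x), 20 mm high, lying loose on the bench to the robot's right of the shelf. Leave it. Origin near its middle, at bench height.

How it is judged:
By the outcome, as a careful person would: the job done as asked, in the order asked, and still so for the second after the job is handed in, with the robot touching nothing.
It also fails if it takes over 56 s, if anything falls off the work surface, if the arm or the gripper's body presses on something with over 40 N, if the wrist force passes 120 N, or if a joint passes its speed limit or range.

## Robot

A 6-joint arm with a two-finger parallel gripper is mounted at the origin on the work surface. World frame = base frame: x ahead of the robot, y to its left, z up, the work surface at z = 0. Lengths are in mm, angles in rad, forces in N, time in s.
With the tool pointing down it reaches from about 400 to 925 mm from the base axis. Payload 12.5 kg.
Tool frame: the origin (TCP) lies midway between the tips of the shut fingers; the grasp point (between the pads) lies 19 mm behind it; z points along the fingers, y is the line along which they close (so a half turn about z gives the same grasp; the last joint's range is limited). The gripper opens to 95 mm and grips with 3 to 60 N. Pads are 20 mm wide; open, the fingers measure 119 mm over their backs; the gripper's body (75 mm by 180 mm) begins 59 mm behind the grasp point.
Start: joints at [-1.236, 0.491, 1.559, -0, 1.092, -0.106], TCP at [266.689, -565.264, 214.661] pointing down, gripper open.
Joint ranges: [-3.1, 3.1], [-0.84, 2.19], [0.05, 2.79], [-1.13, 4.28], [0.06, 2.93], [-2.69, 2.69]. Speed limits (rad/s): [2.22, 2.22, 2.79, 3.14, 3.14, 3.14].

## Interface

Orientations are given as [roll, pitch, yaw] about the fixed x, y, z axes, in that order (R = Rz(yaw) Ry(pitch) Rx(roll)).
In Python, from cell import env gives the robot as it stands.
- The arm moves only by the tool arm_command, never from a script. Its argument "targets" is a list of rows, each a list of 5 numbers: the shift along the tool's x, y, z in mm, then the turn about the tool's z in degrees, then the opening, from 0 (shut) to 1 (fully open). In form: [[tx, ty, tz, roll, fingers], ...]. A call has 1 to 5 rows; each row is the pose to reach, as a shift and turn from the pose commanded when the call began, along the tool's axes at that moment; what a row does not reach only later rows make up. A row lasts 1/10 s, in which the tool goes at most 50 mm and 8.59 degrees, less where a joint would pass 70% of its speed; a pose out of reach is approached as far as the arm can. A call with a gripper value outside its range is refused whole. The fingers move at their own pace and stop on an object; the grip force is fixed at half the most. Time passes only in rows, so rows that repeat a pose let the fingers close. It gives the time, the measured TCP pose, the force, the opening and the grip force at its end, in the units of the state.
- env.state(): the state, without advancing time (a new reading comes with each control period).
- env.read_camera(name): name is "side" or "top" or "wrist"; returns a dict with "frame" (400x640x3 uint8, red, green, blue), "vertical_fov" (degrees; the focal length in pixels is half the picture's height over the tangent of half this angle, whatever the lens; pixels are square), "cx", "cy" (the principal point, pixels), "world_from_camera" (4x4, takes a point from camera to world coordinates); the wrist camera has in their place "hand_eye" (4x4, takes a point from camera to tool coordinates, whose origin is the TCP and whose axes are the flange's). Camera axes: x right, y down, z forward; pixel columns grow to the right and rows downward; lengths in mm; the calibration is good to about 2 mm. A picture is of the moment at which its call begins: read the wrist's pose just before it. There is no depth.
- env.job_done(): hands the job in; it is judged then, once.
The state is a dict: "t": time; "joints": joint angles; "qvel": joint speeds; "tau": joint torques, N m; "eef_pos": TCP position; "tcp_rot": TCP orientation; "ft_force": force on the tool from outside, world axes, zero at the start; "moment": the same for the moment, N m; "opening": opening from 0.0 (shut) to 1.0 (fully open); "grip_force": force on a finger pad.
Only numpy, scipy, OpenCV 4.12 (cv2) and the standard library are available. Lean on these libraries where they do the work, as an engineer would, in place of code of your own. Each camera call takes 0.05 s, during which the arm holds its last target. There are 200 camera calls.

## Working session

There is one attempt and no reset: what is moved stays moved. The work goes in short steps, Python scripts to look and compute and a tool call to move; the robot and the scene stay as the last step left them, time stands still between calls to the robot, and variables do not carry over. Pictures are saved under pics/ and viewed, at most 10 in all, crops included, and the job is handed in when it is done.

Besides the shell and the picture viewer there is one more tool, called after "Emit:" as a command line: name --pt "numbers of a row" for each row, then --argument value for the rest. arm_command: Moves the arm, as the interface text tells. Its arguments: {"type":"object","properties":{"targets":{"type":"array","items":{"type":"array","items":{"type":"number"}}}},"required":["targets"]}

```bash
mkdir -p pics; python3 - <<'E'
from cell import env
import cv2,numpy as np,json
s=env.state();print({k:np.round(v,3).tolist() for k,v in s.items()})
for n in["top","side"]:
    c=env.read_camera(n);cv2.imwrite(f"pics/{n}0.png",c["frame"][...,::-1])
    print(n,c["vertical_fov"],c["cx"],c["cy"],np.round(c["world_from_camera"],4).tolist())
E
```

```text
{'t': 0.0, 'joints': [-1.236, 0.492, 1.559, -0.0, 1.092, -0.106], 'qvel': [0.0, 0.001, -0.0, -0.0, 0.0, 0.0], 'tau': [0.003, -61.263, -25.818, 0.069, 0.048, -0.0], 'eef_pos': [266.59, -564.998, 214.05], 'tcp_rot': [-3.14, -0.0, 0.441], 'ft_force': [-0.239, -0.968, -0.379], 'moment': [0.016, 0.009, -0.014], 'grip_force': 0.0, 'opening': 1.002}
top 50.85680874334772 311.00355815512114 207.33563077709562 [[0.0265, -0.9983, 0.052, 492.5438], [-0.9994, -0.0253, 0.0242, -21.5974], [-0.0229, -0.0526, -0.9984, 1230.5216], [0.0, 0.0, 0.0, 1.0]]
side 50.141076196752955 318.6586851801939 196.2438535061724 [[-0.7815, -0.4356, 0.4466, 15.0098], [-0.6237, 0.5267, -0.5776, 660.2397], [0.0164, -0.7299, -0.6833, 884.7298], [0.0, 0.0, 0.0, 1.0]]
```

View pics/top0.png

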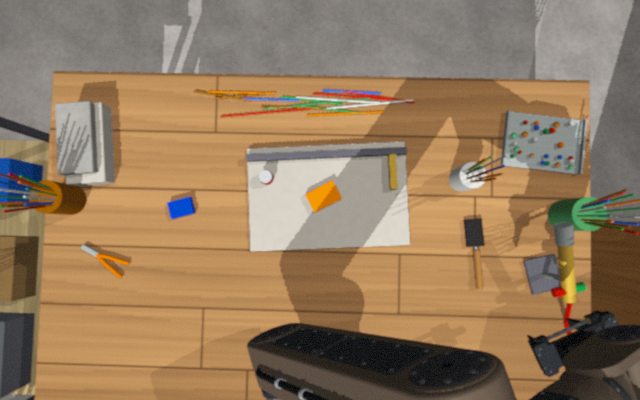

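View pics/side0.png

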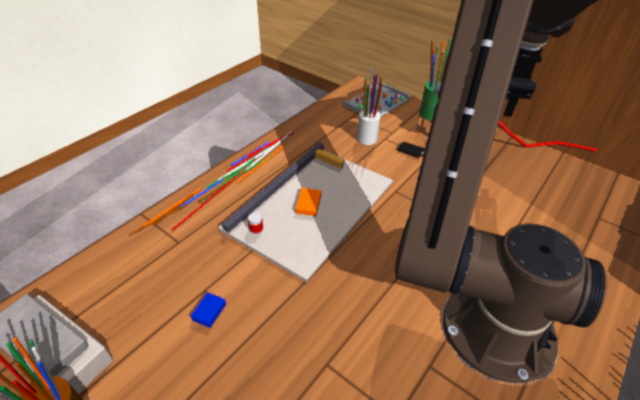

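The top view shows the fence at rows 143-158, cols 247-406, with the stop at the right (-y) end at (393,172). The billet is at (323,196), the red jar at (265,177) and the rod jar at (467,177). The side view agrees with this layout. Next I'll measure.

```bash
cat > h.py <<'E'
from cell import env
import cv2,numpy as np
from scipy.spatial.transform import Rotation as R
def shot(n):
    s=env.state();c=env.read_camera(n)
    if n=="wrist":
        T=np.eye(4);T[:3,:3]=R.from_euler("xyz",s["tcp_rot"]).as_matrix();T[:3,3]=s["eef_pos"];T=T@c["hand_eye"]
    else:T=np.array(c["world_from_camera"])
    f=200/np.tan(np.radians(c["vertical_fov"]/2))
    return c["frame"],(f,c["cx"],c["cy"],T)
def w(uv,z,cal):
    f,cx,cy,T=cal;uv=np.atleast_2d(uv)
    d=np.c_[(uv[:,0]-cx)/f,(uv[:,1]-cy)/f,np.ones(len(uv))]@T[:3,:3].T
    return (T[:3,3]+d*((z-T[2,3])/d[:,2])[:,None])[:,:2]
def px(P,cal):
    f,cx,cy,T=cal;p=(np.atleast_2d(P)-T[:3,3])@T[:3,:3];return p[:,:2]/p[:,2:]*f+[cx,cy]
def mask(fr,lo,hi):
    m=cv2.inRange(cv2.cvtColor(fr,cv2.COLOR_RGB2HSV),lo,hi)
    n,l,st,c=cv2.connectedComponentsWithStats(m);return l,st,c
E
python3 - <<'E'
from h import *
fr,cal=shot("top")
print(w([[247,149.5],[406,142]],40,cal), "fence top far edge ends")
print("shelf near corners",w([[250,251],[410,244]],15,cal))
for nm,lo,hi,z in[("billet",(8,180,120),(22,255,255),37),("stop",(18,90,80),(32,230,230),40)]:
    l,st,c=mask(fr,lo,hi)
    for i in range(1,len(st)):
        x,y,ww,h,a=st[i]
        if a>60 and 240<c[i][0]<415 and 140<c[i][1]<250:
            pts=np.argwhere(l==i)[:,::-1].astype(float)
            r=cv2.minAreaRect(w(pts,z,cal).astype(np.float32));print(nm,a,c[i],w(c[i],z,cal),r)
cr=cv2.resize(fr[135:260,235:420],None,fx=4,fy=4,interpolation=cv2.INTER_CUBIC)
cv2.imwrite("pics/crop1.png",cr[...,::-1])
for n,uv,z in[("red",(265,177),45),("rod",(467,177),0),("blue",(181,208),22)]:print(n,w(uv,z,cal))
E
```

```text
[[ 715.76619217  195.09847929]
 [ 747.30927264 -257.85288149]] fence top far edge ends
shelf near corners [[ 425.11069488  180.73927415]
 [ 457.81419984 -278.55618739]]
billet 608 [323.11348684 195.94736842] [[587.95961829 -26.20232053]] ((588.160400390625, -26.470806121826172), (56.098873138427734, 85.33692932128906), 28.05280876159668)
stop 280 [392.41785714 171.01785714] [[ 663.4231017  -220.76566317]] ((662.2625732421875, -220.81101989746094), (100.04512023925781, 23.334535598754883), 2.738280773162842)
red [[637.20598896 140.15045175]]
rod [[ 656.66787792 -444.28428566]]
blue [[543.98025617 384.41054283]]
```

View pics/crop1.png

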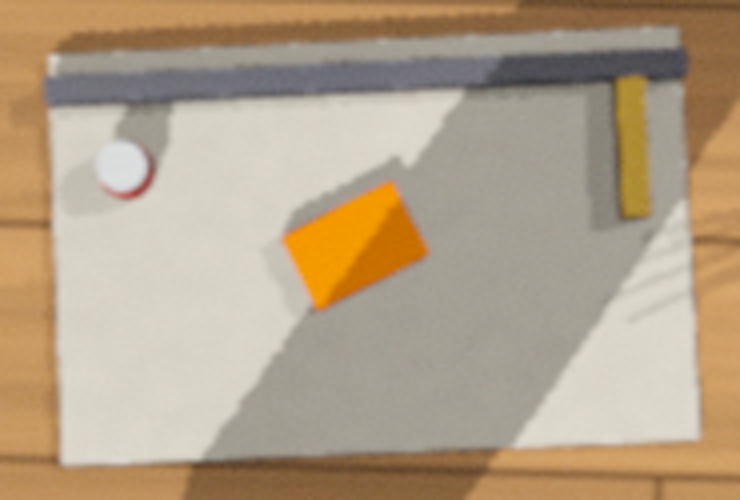

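Approximate poses: board yaw about 0.07, billet at (588,-26) with yaw about 0.49, stop at (663,-221). I'll move over the shelf and use the wrist camera.

Emit:
arm_command --pt "32 -30 -12 4.2 1" --pt "64 -60 -24 8.4 1" --pt "96 -90 -36 12.6 1" --pt "128 -120 -48 16.8 1" --pt "160 -148 -60 21 1"

```text
t: 0.65
eef_pos: [348.5, -361.3, 275.0]
tcp_rot: [-3.141, 0.0, 0.071]
ft_force: [1.3, -0.3, 0.1]
opening: 0.996
grip_force: 0.0
```

Emit:
arm_command --pt "22 -44 -5 0 1" --pt "44 -88 -10 0 1" --pt "66 -132 -15 0 1" --pt "88 -176 -20 0 1" --pt "110 -220 -25 0 1"

```text
t: 1.15
eef_pos: [441.9, -133.6, 299.9]
tcp_rot: [3.141, -0.0, 0.074]
ft_force: [0.5, -1.2, -0.1]
opening: 0.998
grip_force: 0.0
```

Emit:
arm_command --pt "22 -45 0 0 1" --pt "44 -90 0 0 1" --pt "44 -90 0 0 1" --pt "44 -90 0 0 1"

```text
t: 1.55
eef_pos: [478.8, -41.6, 299.4]
tcp_rot: [3.141, 0.001, 0.077]
ft_force: [0.1, -0.7, -0.3]
opening: 1.0
grip_force: 0.0
```

```bash
python3 - <<'E'
from h import *
fr,cal=shot("wrist");print(env.state()["eef_pos"],np.round(cal[3],2).tolist())
cv2.imwrite("pics/w1.png",fr[...,::-1])
E
```

```text
[478.60213392 -42.62594759 299.41160541] [[0.08, -0.96, -0.26, 551.41], [-1.0, -0.07, -0.02, -35.44], [0.0, 0.26, -0.97, 469.59], [0.0, 0.0, 0.0, 1.0]]
```

View pics/w1.png

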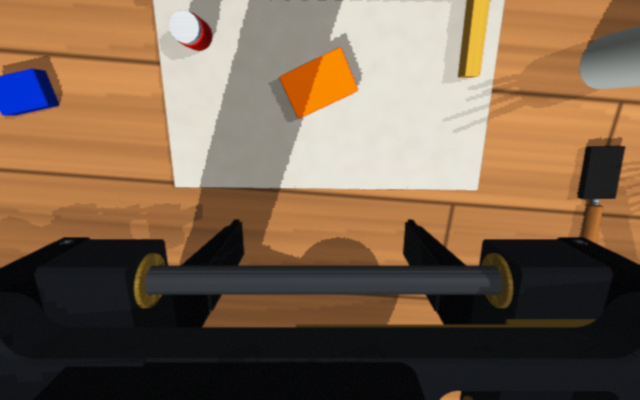

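The wrist view shows the billet centre at (318,82), the shelf's near edge from (176,188) to (478,190), the stop's near end at (470,75) and the red jar at (192,30).

```bash
cat >> h.py <<'E'
def rect(fr,cal,lo,hi,z,amin=300):
    l,st,c=mask(fr,lo,hi);i=1+np.argmax(st[1:,4])
    cs,_=cv2.findContours((l==i).astype(np.uint8),cv2.RETR_EXTERNAL,cv2.CHAIN_APPROX_NONE)
    return st[i],cv2.minAreaRect(w(cs[0][:,0].astype(float),z,cal).astype(np.float32))
E
python3 - <<'E'
from h import *
fr,cal=shot("wrist")
a=w([[176,188],[478,190],[153,0]],15,cal);print("near edge",a, "yaw",np.arctan2(a[0,0]-a[1,0],a[1,1]-a[0,1]), "len",np.linalg.norm(a[0]-a[1]))
print("billet",rect(fr,cal,(6,180,120),(20,255,255),37))
l,st,c=mask(fr,(20,120,120),(32,255,255))
for i in range(1,len(st)):
  if st[i,4]>100: print(st[i])
print("stop near end top",w([[461,76],[478,77],[470,0],[488,0]],40,cal))
print("jar",w([[187,27]],45,cal))
E
```

```text
near edge [[ 421.88019686  177.19461871]
 [ 452.99914189 -279.67886809]
 [ 673.74376318  194.974412  ]] yaw -3.0735848670170682 len 457.9320601209348
billet (array([ 279,   47,   78,   71, 3145], dtype=int32), ((585.8793334960938, -26.5679931640625), (58.720619201660156, 88.57738494873047), 28.914791107177734))
[ 463    0   26   77 1196]
[135 268   7  37 122]
stop near end top [[ 608.42814039 -212.83201754]
 [ 608.87597263 -235.21634413]
 [ 696.2197903  -207.18739214]
 [ 697.87876997 -229.30165858]]
jar [[638.84406606 139.56926076]]
```

Emit:
arm_command --pt "8 -2 46 0.5 0.53" --pt "16 -4 92 0.5 0.53" --pt "24 -6 138 0.5 0.53" --pt "32 -8 184 0.5 0.53" --pt "32 -8 220 0.5 0.53"

```text
t: 2.15
eef_pos: [510.0, -33.8, 77.4]
tcp_rot: [-3.142, 0.001, 0.063]
ft_force: [-0.2, -0.4, 0.2]
opening: 0.635
grip_force: 0.0
```

Emit:
arm_command --pt "0 0 30 0 0.53" --pt "0 0 50 0 0.53" --pt "0 0 55 0 0.53" --pt "0 0 55 0 0.53" --pt "0 0 55 0 0.53"

```text
t: 2.65
eef_pos: [510.6, -33.0, 25.6]
tcp_rot: [3.141, -0.001, 0.064]
ft_force: [0.5, 0.9, 0.3]
opening: 0.529
grip_force: 0.0
```

Emit:
arm_command --pt "10 0 2 0 0.53" --pt "20 0 2 0 0.53" --pt "28 0 2 0 0.53" --pt "36 0 2 0 0.53" --pt "44 0 2 0 0.53"

```text
t: 3.15
eef_pos: [554.7, -29.1, 22.7]
tcp_rot: [3.142, 0.0, 0.066]
ft_force: [-2.3, 1.3, 2.0]
opening: 0.53
grip_force: 1.0
```

Emit:
arm_command --pt "8 0 0 0 0.53" --pt "16 0 0 0 0.53" --pt "24 0 0 0 0.53" --pt "32 0 0 0 0.53" --pt "40 0 0 0 0.53"

```text
t: 3.65
eef_pos: [594.6, -26.8, 22.5]
tcp_rot: [3.141, 0.0, 0.065]
ft_force: [-1.5, -1.0, 0.6]
opening: 0.53
grip_force: 0.9
```

```bash
python3 - <<'E'
from h import *
s=env.state();print(s["eef_pos"],s["ft_force"],s["tcp_rot"])
fr,cal=shot("top");print("billet",rect(fr,cal,(8,180,120),(18,255,255),37))
fr,cal=shot("wrist");cv2.imwrite("pics/w2.png",fr[...,::-1])
E
```

```text
[594.62707819 -26.78475798  22.5494824 ] [-1.49925688 -0.95204022  0.59443482] [3.14149754e+00 2.69493079e-05 6.53937622e-02]
billet (array([ 97, 253,  33,  25, 262], dtype=int32), ((382.8231506347656, 574.171142578125), (91.61344909667969, 53.0392951965332), 63.88884353637695))
```

View pics/w2.png

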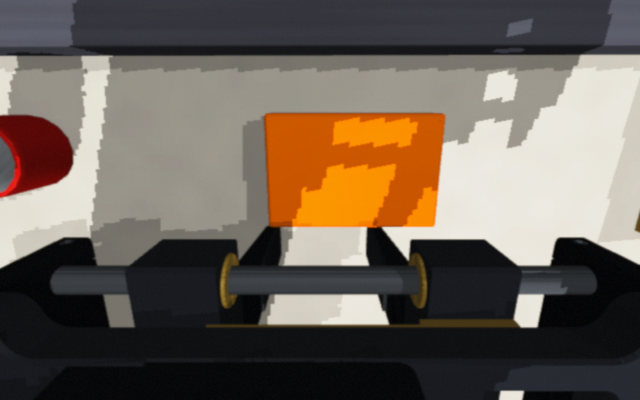

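The billet now lies square to the fingers (cols 265-443, rows 113-226). The fence foot is at about row 55 and parallel to it.

```bash
python3 - <<'E'
from h import *
fr,cal=shot("wrist")
print("billet",rect(fr,cal,(4,180,100),(22,255,255),37))
ys=[]
for x in (100,560):
    g=fr[:, x].astype(int).sum(1); print(x,g[40:75])
print("fence",w([[100,55],[560,55]],15,cal))
E
```

```text
billet (array([  264,   112,   181,   115, 19599], dtype=int32), ((638.7998657226562, -38.611175537109375), (59.18125534057617, 88.39337158203125), 3.7374813556671143))
100 [169 166 162 147 119  87  68  67  73  65  72  76 110 212 391 537 581 584
 585 585 583 585 584 582 580 581 581 587 602 649 663 665 665 665 666]
560 [170 171 153 126  91  71  68  67  68  68  69  71  91 174 296 334 343 343
 343 341 342 343 340 340 344 340 341 343 344 368 425 443 447 447 449]
fence [[ 688.82217736   98.89923967]
 [ 704.79255474 -145.38804719]]
```

Emit:
arm_command --pt "8 0 0 0 0.53" --pt "16 0 0 0 0.53" --pt "22 0 0 0 0.53" --pt "25 0 0 0 0.53" --pt "26 0 0 0 0.53"

```text
t: 4.3
eef_pos: [620.0, -25.0, 22.6]
tcp_rot: [3.142, 0.0, 0.066]
ft_force: [-3.3, 0.0, 2.8]
opening: 0.53
grip_force: 1.8
```

Emit:
arm_command --pt "1 0 0 0 0.53" --pt "2 0 0 0 0.53"

```text
t: 4.5
eef_pos: [621.8, -24.9, 22.6]
tcp_rot: [3.142, 0.0, 0.066]
ft_force: [-2.6, -0.3, 1.3]
opening: 0.531
grip_force: 1.0
```

Emit:
arm_command --pt "1 0 0 0 0.53" --pt "2 0 0 0 0.53"

```text
t: 4.7
eef_pos: [623.9, -24.8, 22.6]
tcp_rot: [3.142, 0.0, 0.066]
ft_force: [-2.3, -0.6, 0.4]
opening: 0.532
grip_force: 1.1
```

Emit:
arm_command --pt "0.8 0 0 0 0.53" --pt "1.6 0 0 0 0.53"

```text
t: 4.9
eef_pos: [625.3, -24.7, 22.6]
tcp_rot: [3.142, 0.001, 0.066]
ft_force: [-6.6, -1.5, 5.1]
opening: 0.531
grip_force: 3.4
```

Emit:
arm_command --pt "0.6 0 0 0 0.53" --pt "1.2 0 0 0 0.53"

```text
t: 5.1
eef_pos: [625.3, -24.6, 22.6]
tcp_rot: [-3.141, 0.003, 0.066]
ft_force: [-11.6, -2.4, 8.0]
opening: 0.53
grip_force: 5.7
```

Emit:
arm_command --pt "-15 0 0 0 0.53" --pt "-15 0 -40 0 0.53" --pt "-10 -20 -55 0 0" --pt "20 -54 -55 0 0" --pt "43 -54 -55 0 0"

```text
t: 5.6
eef_pos: [667.6, 35.3, 78.9]
tcp_rot: [-3.141, -0.003, 0.068]
ft_force: [-0.2, -1.0, 0.3]
opening: 0.334
grip_force: 0.0
```

Emit:
arm_command --pt "0 0 0 0 0" --pt "0 0 0 0 0" --pt "0 0 0 0 0"

```text
t: 5.9
eef_pos: [665.3, 31.7, 77.4]
tcp_rot: [3.142, 0.001, 0.065]
ft_force: [0.1, 0.3, -0.3]
opening: 0.082
grip_force: 0.0
```

```bash
python3 - <<'E'
from h import *
print(env.state()["eef_pos"],env.state()["opening"])
fr,cal=shot("wrist");cv2.imwrite("pics/w3.png",fr[...,::-1])
print("billet",rect(fr,cal,(4,180,100),(22,255,255),37))
E
```

```text
[665.34975084  31.69929831  77.35637351] 0.08219832160933775
billet (array([ 356,  178,  130,   78, 8567], dtype=int32), ((668.1295776367188, -35.950157165527344), (58.56971740722656, 89.32447814941406), 3.705019474029541))
```

View pics/w3.png

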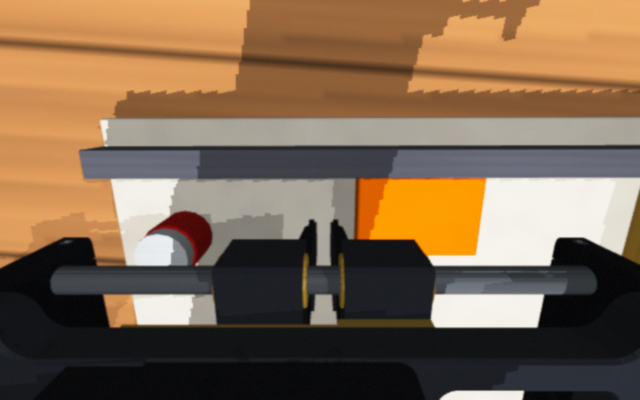

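The billet is against the fence at (668,-36). The closed fingers are off its +y end, and the jar is clear at (165,245). Next I'll lower and push toward the stop.

Emit:
arm_command --pt "-2 0 20 0 0" --pt "-2 0 40 0 0" --pt "-2 0 52 0 0" --pt "-2 0 55 0 0" --pt "-2 0 55 0 0"

```text
t: 6.45
eef_pos: [664.0, 31.8, 22.6]
tcp_rot: [3.142, 0.0, 0.065]
ft_force: [0.2, 0.5, 0.2]
opening: 0.006
grip_force: 0.0
```

Emit:
arm_command --pt "0 6 0 0 0" --pt "0 14 0 0 0" --pt "0 22 0 0 0" --pt "0 30 0 0 0" --pt "0 38 0 0 0"

```text
t: 6.95
eef_pos: [666.9, -6.4, 23.3]
tcp_rot: [-3.141, -0.001, 0.065]
ft_force: [-1.1, 5.5, 5.5]
opening: 0.006
grip_force: 3.1
```

Emit:
arm_command --pt "0 8 0 0 0" --pt "0 16 0 0 0" --pt "0 24 0 0 0" --pt "0 32 0 0 0" --pt "0 40 0 0 0"

```text
t: 7.45
eef_pos: [669.5, -46.2, 23.3]
tcp_rot: [-3.141, -0.001, 0.065]
ft_force: [-0.4, 6.0, 6.3]
opening: 0.003
grip_force: 3.1
```

```bash
python3 - <<'E'
from h import *
print(env.state()["eef_pos"],env.state()["opening"],env.state()["ft_force"])
fr,cal=shot("wrist");cv2.imwrite("pics/w4.png",fr[...,::-1])
print("billet",rect(fr,cal,(4,180,100),(19,255,255),37))
print("stop",rect(fr,cal,(20,100,80),(32,255,255),40))
E
```

```text
[669.51610102 -46.23206831  23.32066509] 0.0032837146698637713 [-0.36584417  6.03015057  6.26387903]
billet (array([ 336,  198,  170,   69, 2171], dtype=int32), ((681.5588989257812, -96.42953491210938), (39.4882698059082, 89.04557800292969), 3.727224588394165))
stop (array([ 364,  201,  141,   64, 7005], dtype=int32), ((682.9752197265625, -102.47860717773438), (35.91131591796875, 72.36062622070312), 3.727417230606079))
```

View pics/w4.png

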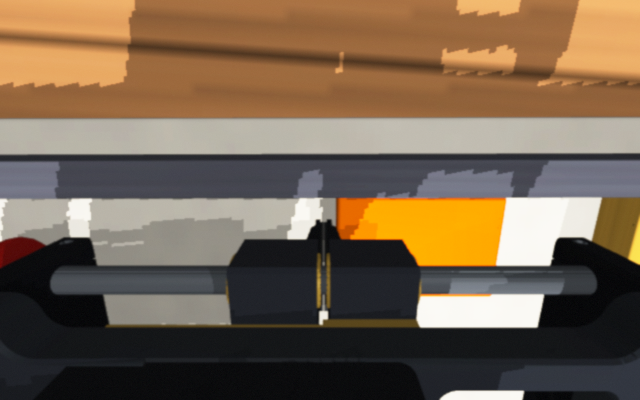

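The billet is still flush on the fence, with its right edge at col 505. The stop's face is at about col 600.

```bash
python3 - <<'E'
from h import *
fr,cal=shot("wrist")
for r in(205,230):print(r,[(x,fr[r,x].tolist()) for x in range(590,615,3)])
a=w([[505,201]],37,cal);b=w([[602,201]],40,cal);b2=w([[602,201]],15,cal);print(a,b,b2)
E
```

```text
205 [(590, [238, 235, 227]), (593, [237, 234, 227]), (596, [234, 231, 221]), (599, [120, 93, 43]), (602, [117, 88, 31]), (605, [124, 92, 34]), (608, [121, 89, 32]), (611, [122, 92, 33]), (614, [116, 88, 31])]
230 [(590, [234, 231, 221]), (593, [121, 95, 46]), (596, [117, 87, 32]), (599, [122, 92, 34]), (602, [121, 91, 33]), (605, [122, 91, 33]), (608, [117, 88, 31]), (611, [117, 87, 32]), (614, [120, 89, 32])]
[[ 702.5563773  -140.87936921]] [[ 706.54082347 -189.06079549]] [[ 700.77189391 -212.97363033]]
```

Emit:
arm_command --pt "0 8 0 0 0" --pt "0 16 0 0 0" --pt "0 24 0 0 0" --pt "0 32 0 0 0" --pt "0 40 0 0 0"

```text
t: 8.05
eef_pos: [671.9, -86.4, 22.7]
tcp_rot: [-3.142, -0.0, 0.065]
ft_force: [-0.4, 5.2, 5.7]
opening: 0.005
grip_force: 2.7
```

Emit:
arm_command --pt "0 6 0 0 0" --pt "0 11 0 0 0" --pt "0 14 0 0 0" --pt "0 15.5 0 0 0" --pt "0 17 0 0 0"

```text
t: 8.55
eef_pos: [672.9, -103.0, 22.7]
tcp_rot: [-3.142, -0.0, 0.065]
ft_force: [-0.0, 6.0, 4.9]
opening: 0.005
grip_force: 2.8
```

Emit:
arm_command --pt "0 1 0 0 0" --pt "0 2 0 0 0"

```text
t: 8.75
eef_pos: [673.0, -105.0, 22.7]
tcp_rot: [-3.142, -0.0, 0.065]
ft_force: [-0.5, 5.4, 5.5]
opening: 0.004
grip_force: 2.8
```

Emit:
arm_command --pt "0 1 0 0 0" --pt "0 2 0 0 0"

```text
t: 8.95
eef_pos: [673.2, -106.9, 22.7]
tcp_rot: [-3.142, -0.0, 0.066]
ft_force: [0.5, 5.0, 4.2]
opening: 0.005
grip_force: 2.8
```

Emit:
arm_command --pt "0 1 0 0 0" --pt "0 2 0 0 0"

```text
t: 9.15
eef_pos: [673.3, -108.9, 22.8]
tcp_rot: [3.142, -0.0, 0.066]
ft_force: [0.1, 5.2, 5.0]
opening: 0.006
grip_force: 2.8
```

Emit:
arm_command --pt "0 0.8 0 0 0" --pt "0 1.6 0 0 0"

```text
t: 9.35
eef_pos: [673.4, -110.6, 22.7]
tcp_rot: [3.142, -0.0, 0.065]
ft_force: [-0.2, 5.0, 6.1]
opening: 0.006
grip_force: 2.8
```

Emit:
arm_command --pt "0 0.8 0 0 0" --pt "0 1.6 0 0 0"

```text
t: 9.55
eef_pos: [673.5, -112.1, 22.7]
tcp_rot: [-3.142, -0.0, 0.065]
ft_force: [-1.0, 5.1, 5.8]
opening: 0.006
grip_force: 2.8
```

Emit:
arm_command --pt "0 0.8 0 0 0" --pt "0 1.6 0 0 0"

```text
t: 9.75
eef_pos: [673.6, -113.7, 22.7]
tcp_rot: [-3.142, -0.0, 0.066]
ft_force: [-0.7, 5.1, 4.8]
opening: 0.005
grip_force: 2.8
```

```bash
python3 - <<'E'
from h import *
print(env.state()["eef_pos"],env.state()["ft_force"])
fr,cal=shot("wrist");cv2.imwrite("pics/w5.png",cv2.resize(fr[150:340,300:600],None,fx=2.5,fy=2.5)[...,::-1])
E
```

```text
[ 673.62965176 -113.70631356   22.72649058] [-0.71875167  5.12536666  4.82324195]
```

View pics/w5.png

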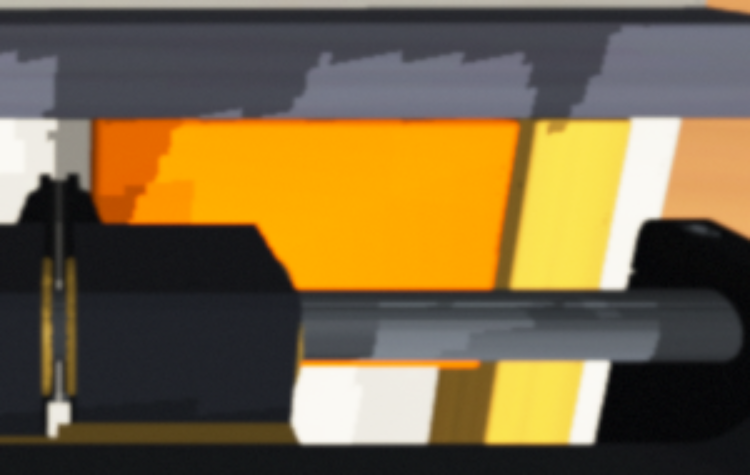

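The billet and the stop almost meet: billet edge at crop x 517, stop's top edge at x 533, so about 2-3 mm remains.

Emit:
arm_command --pt "0 0.8 0 0 0" --pt "0 1.6 0 0 0"

```text
t: 10.0
eef_pos: [673.7, -114.8, 22.7]
tcp_rot: [-3.141, 0.0, 0.065]
ft_force: [-1.2, 11.7, 6.9]
opening: 0.002
grip_force: 6.0
```

Emit:
arm_command --pt "0 0.6 0 0 0" --pt "0 1.2 0 0 0"

```text
t: 10.2
eef_pos: [673.6, -114.9, 22.7]
tcp_rot: [-3.14, 0.001, 0.065]
ft_force: [-0.5, 17.3, 7.2]
opening: 0.003
grip_force: 8.7
```

Seated: the TCP has stopped and the force has risen to 17 N. I'll back off, then do a final two-finger press toward the fence.

Emit:
arm_command --pt "0 -5 0 0 0" --pt "0 -15 0 0 0" --pt "0 -15 -30 0 0" --pt "-15 -15 -60 0 0.3" --pt "-40 15 -60 0 0.53"

```text
t: 10.7
eef_pos: [636.6, -132.1, 85.9]
tcp_rot: [3.139, -0.005, 0.069]
ft_force: [1.5, -0.9, -0.1]
opening: 0.12
grip_force: 0.0
```

Emit:
arm_command --pt "-24 42 0 0 0.53" --pt "-24 42 0 0 0.53" --pt "-24 42 20 0 0.53" --pt "-24 42 50 0 0.53" --pt "-24 42 60 0 0.53"

```text
t: 11.2
eef_pos: [612.5, -176.7, 20.1]
tcp_rot: [-3.14, 0.003, 0.066]
ft_force: [0.2, -0.0, -0.3]
opening: 0.51
grip_force: 0.0
```

Emit:
arm_command --pt "0 0 0 0 0.53" --pt "8 0 0 0 0.53" --pt "14 0 0 0 0.53" --pt "18 0 0 0 0.53" --pt "19 0 0 0 0.53"

```text
t: 11.7
eef_pos: [633.5, -176.1, 23.3]
tcp_rot: [3.141, -0.001, 0.066]
ft_force: [-0.5, 0.7, 0.4]
opening: 0.529
grip_force: 0.0
```

Emit:
arm_command --pt "1 0 0 0 0.53" --pt "2 0 0 0 0.53" --pt "2.8 0 0 0 0.53" --pt "2.8 0 0 0 0.53"

```text
t: 12.1
eef_pos: [635.1, -176.0, 22.7]
tcp_rot: [-3.141, 0.001, 0.065]
ft_force: [-1.4, -0.0, 2.1]
opening: 0.531
grip_force: 1.2
```

Emit:
arm_command --pt "0.6 0 0 0 0.53" --pt "1.2 0 0 0 0.53" --pt "1.2 0 0 0 0.53"

```text
t: 12.4
eef_pos: [635.5, -175.9, 22.7]
tcp_rot: [-3.141, 0.002, 0.066]
ft_force: [-8.4, -0.5, 5.3]
opening: 0.526
grip_force: 4.0
```

Emit:
arm_command --pt "1 0 0 0 0.53" --pt "1 0 0 0 0.53"

```text
t: 12.6
eef_pos: [635.5, -175.9, 22.7]
tcp_rot: [-3.141, 0.005, 0.066]
ft_force: [-13.2, -2.5, 9.2]
opening: 0.53
grip_force: 6.6
```

Emit:
arm_command --pt "-8 0 0 0 0.53" --pt "-20 0 0 0 0.53" --pt "-25 0 -40 0 0.53" --pt "-30 -10 -80 0 0.53" --pt "-60 -20 -125 0 0.53"

```text
t: 13.1
eef_pos: [580.2, -160.4, 144.5]
tcp_rot: [3.141, -0.002, 0.066]
ft_force: [0.2, -0.1, 0.3]
opening: 0.529
grip_force: 0.0
```

Emit:
arm_command --pt "0 0 -40 0 0.53" --pt "0 0 -80 0 0.53" --pt "0 0 -80 0 0.53" --pt "0 0 -80 0 0.53"

```text
t: 13.5
eef_pos: [579.3, -160.5, 224.0]
tcp_rot: [3.141, -0.002, 0.066]
ft_force: [-0.6, 0.0, -0.3]
opening: 0.532
grip_force: 0.0
```

```bash
python3 - <<'E'
from h import *
print(env.state()["eef_pos"],env.state()["ft_force"])
fr,cal=shot("wrist");cv2.imwrite("pics/w6.png",fr[...,::-1])
print("billet",rect(fr,cal,(4,180,100),(19,255,255),37))
fr,cal=shot("top");print("jar etc same px?");cv2.imwrite("pics/top2.png",fr[...,::-1])
a=cv2.imread("pics/top0.png")
for nm,(x,y,r) in dict(red=(265,177,14),blue=(181,208,18),rod=(467,177,28),paddle=(475,250,40)).items():
    s=np.s_[y-r:y+r,x-r:x+r];print(nm,cv2.absdiff(a[s],fr[s][...,::-1]).mean())
E
```

```text
[ 579.29750566 -160.47543863  224.0244185 ] [-0.61466943  0.0165036  -0.29632165]
billet (array([ 294,   60,   84,   60, 4689], dtype=int32), ((675.138916015625, -167.36859130859375), (61.565513610839844, 90.19921875), 3.742523431777954))
jar etc same px?
red 13.765731292517007
blue 11.125
rod 16.240752551020407
paddle 12.36296875
```

View pics/w6.png

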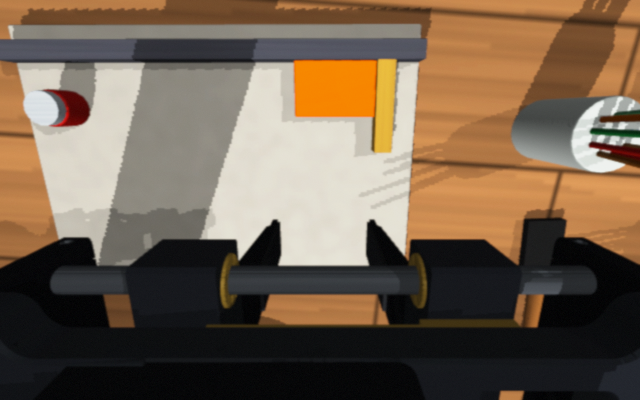

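```bash
python3 - <<'E'
from h import *
fr,cal=shot("wrist")
b=rect(fr,cal,(4,180,100),(19,255,255),37)[1];s=rect(fr,cal,(20,100,80),(32,255,255),40);print(s)
print(cv2.boxPoints(b),cv2.boxPoints(s[1]),sep="\n")
for r in(70,90,110):print([fr[r,x].tolist() for x in range(371,382)])
E
```

```text
(array([ 373,   58,   26,   94, 1721], dtype=int32), ((660.468505859375, -221.9741668701172), (98.21544647216797, 21.919092178344727), 3.101231575012207))
[[ 642.5517   -124.26484 ]
 [ 648.4085   -214.23367 ]
 [ 709.2536   -210.27277 ]
 [ 703.3968   -120.303925]]
[[ 610.8398  -213.68741]
 [ 612.0256  -235.5744 ]
 [ 710.0972  -230.26093]
 [ 708.91144 -208.37393]]
[[247, 135, 0], [247, 133, 0], [247, 134, 0], [247, 134, 0], [245, 129, 0], [231, 111, 0], [183, 94, 5], [183, 130, 41], [223, 172, 58], [230, 184, 61], [232, 186, 63]]
[[247, 134, 0], [247, 134, 0], [247, 133, 0], [246, 132, 0], [239, 120, 0], [208, 106, 0], [190, 133, 38], [222, 173, 57], [231, 184, 62], [231, 184, 61], [232, 187, 62]]
[[247, 133, 0], [247, 131, 0], [245, 129, 0], [234, 115, 0], [189, 93, 0], [171, 117, 34], [210, 159, 52], [229, 180, 59], [231, 184, 60], [231, 184, 60], [231, 183, 60]]
```

```bash
python3 -c "
from cell import env;print(env.job_done())"
```

```text
the job is handed in; nothing more can be done
None
```

I pushed the amber billet into the corner and handed the job in at about 14 s: the last wrist image shows it flush with the fence and the stop, the hand was clear, and I kept away from the other items.

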